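# Clamp the washed paint scrapers in the drying rack

### The job

Put the washed paint scrapers away in the clamp rack to dry flat: loosen the red clamp knob right up (left-hand thread: it gives when turned clockwise, and raises the clamp bar), then slide every scraper lying on the table blade first into a lane of its own, flat on the deck and fully home against the back stop. When all are in, screw the knob back down anticlockwise until the bar pinches the blades tight, and leave the jar, spray bottle and brush pot alone.

Things in the scene. Friction and masses are not known exactly. Their poses are not given: they have to be found in the camera images.
- rack: Fixed plywood clamp rack. Origin on the table under the middle of the clamp bar; x is the way scrapers go in from the open front, z up. Deck top 10 mm above the table, x -165..+54, y -172..+172 mm. A fixed grey bridge over x -17..+45 mm (underside 60, top 74 mm above the table) stands on posts at y = +-165 mm and carries the knob at x = +22 mm.
- back_stop (a point): Middle of the foot of the back stop's face, on the deck at rack x = +40 mm, axes as the rack's; stop 22 mm high. Four lanes lead to it, centred at rack y = -112.5, -37.5, +37.5, +112.5 mm, each 62 mm wide between dividers 13 mm thick, 12 mm high, that begin with round noses at rack x = -30 mm.
- clamp_bar: Aluminium clamp bar under the bridge, along the rack's y, rack x -15..+15 mm; moves straight up and down, driven only by the knob, 3.3 mm per rad. Origin at the underside of its four rubber pads (one per lane): 3 mm above the deck when the knob is at 0, 16.4 mm at 4.05 rad.
- clamp_knob (a joint): Knob angle, rad: 0 screwed fully down, 4.05 fully up (hard stops); grows as it is turned CLOCKWISE seen from above (left-hand, steep quick-action thread, friction about 0.15 N m, stays where left; half a N m pinches well). Starts between 0 and 0.2. With blades in, the bar meets them at about 0.6.
- knob_grip (a point): Middle of the knob's red T-bar grip, on its vertical axis, 106 mm above the table. The T-bar is 60 mm long along this point's x, 16 mm thick along y, and 28 mm tall (14 mm either way). At knob angle 0 its x is the rack's x; it turns with the knob but does not rise.
- red_scraper: Scraper with a red handle (None if there is none today), 195 mm long, about 100 g. Origin on its underside below the grip, x to the blade's edge, z up. Handle x = -55..+55 mm, 24 mm wide, 24 mm tall; aluminium blade x = +53..+140 mm, 52 mm wide, 5 mm thick, its underside level with the handle's. Home in a lane, its origin is at rack x = -100, z = +10 mm. Starts flat, blade roughly away from the robot.
- blue_scraper: Scraper with a blue handle (None if there is none today), 195 mm long, about 100 g. Origin on its underside below the grip, x to the blade's edge, z up. Handle x = -55..+55 mm, 24 mm wide, 24 mm tall; aluminium blade x = +53..+140 mm, 52 mm wide, 5 mm thick, its underside level with the handle's. Home in a lane, its origin is at rack x = -100, z = +10 mm. Starts flat, blade roughly away from the robot.
- green_scraper: Scraper with a green handle (None if there is none today), 195 mm long, about 100 g. Origin on its underside below the grip, x to the blade's edge, z up. Handle x = -55..+55 mm, 24 mm wide, 24 mm tall; aluminium blade x = +53..+140 mm, 52 mm wide, 5 mm thick, its underside level with the handle's. Home in a lane, its origin is at rack x = -100, z = +10 mm. Starts flat, blade roughly away from the robot.
- yellow_scraper: Scraper with a yellow handle (None if there is none today), 195 mm long, about 100 g. Origin on its underside below the grip, x to the blade's edge, z up. Handle x = -55..+55 mm, 24 mm wide, 24 mm tall; aluminium blade x = +53..+140 mm, 52 mm wide, 5 mm thick, its underside level with the handle's. Home in a lane, its origin is at rack x = -100, z = +10 mm. Starts flat, blade roughly away from the robot.
- paint_jar: Bystander: a closed glass paint jar with a red label, 70 mm across, 90 mm tall; origin under its centre.
- spray_bottle: Bystander: a red spray bottle with a black head, 72 mm across, 176 mm tall; origin under its centre.
- brush_pot: Bystander: a green glass pot full of brushes, 84 mm across, 215 mm tall with the brushes; origin under its centre.

How it is judged:
On the way, in this order (a step that is already met when the one before it is completed fails the run):
1. the clamp knob is loosened (turned clockwise past 3.4 rad), raising the bar (value of joint clamp_knob above 3.4 rad), for 0.2 s.
2. every scraper lies home in a lane under the raised bar (x of red_scraper in the frame of rack between -0.111 and -0.09 m and y of red_scraper in the frame of rack between -0.135 and 0.135 m and z of red_scraper in the frame of rack between 0.004 and 0.016 m and angle between the x axis of each of red_scraper, blue_scraper, green_scraper, yellow_scraper and the x axis of rack, either way round below 0.17 rad and angle between each of red_scraper, blue_scraper, green_scraper, yellow_scraper's own z axis and vertical below 0.12 rad and x of blue_scraper in the frame of rack between -0.111 and -0.09 m and y of blue_scraper in the frame of rack between -0.135 and 0.135 m and z of blue_scraper in the frame of rack between 0.004 and 0.016 m and x of green_scraper in the frame of rack between -0.111 and -0.09 m and y of green_scraper in the frame of rack between -0.135 and 0.135 m and z of green_scraper in the frame of rack between 0.004 and 0.016 m and x of yellow_scraper in the frame of rack between -0.111 and -0.09 m and y of yellow_scraper in the frame of rack between -0.135 and 0.135 m and z of yellow_scraper in the frame of rack between 0.004 and 0.016 m and value of joint clamp_knob above 1.5 rad), for 0.2 s.
At the end, for the whole second after the job is handed in: Every scraper present lies flat on the deck in a lane, its blade within 11 mm of the back stop, within 10 degrees of the lane; the knob is screwed down below 0.75 rad and the bar presses on each blade with more than 0.5 N; all is at rest (x of red_scraper in the frame of rack between -0.111 and -0.09 m and y of red_scraper in the frame of rack between -0.135 and 0.135 m and z of red_scraper in the frame of rack between 0.004 and 0.016 m and angle between the x axis of each of red_scraper, blue_scraper, green_scraper, yellow_scraper and the x axis of rack, either way round below 0.17 rad and angle between each of red_scraper, blue_scraper, green_scraper, yellow_scraper's own z axis and vertical below 0.12 rad and x of blue_scraper in the frame of rack between -0.111 and -0.09 m and y of blue_scraper in the frame of rack between -0.135 and 0.135 m and z of blue_scraper in the frame of rack between 0.004 and 0.016 m and x of green_scraper in the frame of rack between -0.111 and -0.09 m and y of green_scraper in the frame of rack between -0.135 and 0.135 m and z of green_scraper in the frame of rack between 0.004 and 0.016 m and x of yellow_scraper in the frame of rack between -0.111 and -0.09 m and y of yellow_scraper in the frame of rack between -0.135 and 0.135 m and z of yellow_scraper in the frame of rack between 0.004 and 0.016 m and value of joint clamp_knob below 0.75 rad and contact force between clamp_bar and red_scraper above 0.5 N and contact force between clamp_bar and blue_scraper above 0.5 N and contact force between clamp_bar and green_scraper above 0.5 N and contact force between clamp_bar and yellow_scraper above 0.5 N and linear speed of each of red_scraper, blue_scraper, green_scraper, yellow_scraper below 0.02 m/s); the robot touches nothing.
It fails at once if the paint jar is shoved more than 30 mm or tipped over (distance of paint_jar from where it was at the start of the episode above 0.03 m or angle between paint_jar's own z axis and vertical above 0.5 rad).
It fails at once if the spray bottle is shoved more than 30 mm or tipped over (distance of spray_bottle from where it was at the start of the episode above 0.03 m or angle between spray_bottle's own z axis and vertical above 0.5 rad).
It fails at once if the brush pot is shoved more than 30 mm or tipped over (distance of brush_pot from where it was at the start of the episode above 0.03 m or angle between brush_pot's own z axis and vertical above 0.5 rad).
Of red_scraper, blue_scraper, green_scraper, yellow_scraper only 2 to 4 are there at a start; the rules pass over those that are not, and their reading is None.
At some moment in a run one of red_scraper, blue_scraper, green_scraper, yellow_scraper may be knocked a few centimetres aside while the robot is not near it.
Once in a run the grip may slacken for a moment while it holds something.
It also fails if it takes over 210 s, if anything falls off the work surface, if the arm or the gripper's body presses on something with over 40 N, if the wrist force passes 120 N, or if a joint passes its speed limit or range.

### The arm

A 7-joint arm with a two-finger parallel gripper is mounted at the origin on the work surface. World frame = base frame: x ahead of the robot, y to its left, z up, the work surface at z = 0. Lengths are in m, angles in rad, forces in N, time in s.
With the tool pointing down it reaches from about 0.4 to 0.925 m from the base axis. Payload 5.6 kg.
Tool frame: the origin (TCP) lies at the very end of the fingers, on their centre line; the grasp point (between the pads) lies 19 mm behind it; z points along the fingers, y is the direction in which the jaws open and shut (so a half turn about z gives the same grasp; the last joint's range is limited). The gripper opens to 85 mm and grips with 20 to 120 N. Pads are 22 mm wide; open, the fingers measure 114 mm over their backs; the gripper's body (76 mm by 85 mm) begins 54 mm behind the grasp point. The pads swing forward as they close: fully open they stand 13 mm farther back than shut.
Start: joints at [-1.35, 0.468, -0.012, 1.603, 0.006, 1.071, -0.056], TCP at [0.17, 0.628, 0.231] pointing down, gripper open.
Joint ranges: [-2.53, 2.53], [-0.31, 2.02], [-1.57, 1.55], [0.28, 2.44], [-1.29, 4.43], [0.15, 1.84], [-2.92, 2.92]. Speed limits (rad/s): [2.57, 2.57, 3.14, 3.14, 3.14, 3.14, 3.14].

### API

Orientations are given as a unit quaternion [w, x, y, z].
In Python, from cell import robot gives the robot as it stands.
- The arm moves only by the shell command python3 -m jog 'ROWS'. ROWS is JSON, a list that holds one entry, the list of rows, each a list of 7 numbers: the turn, a rotation vector about the tool's x, y, z in rad, then the shift along the tool's x, y, z in mm, then the finger opening in mm, from 0 to 85.4. A call has exactly 8 rows; each row shifts and turns the commanded pose from where the row before left it, along the tool's axes as they then stand; what a row does not reach is not made up. A row lasts 1/10 s, in which the tool goes at most 50 mm and 8.59 degrees, less where a joint would pass 70% of its speed; a pose out of reach is approached as far as the arm can. A call is refused whole if a number of a shift passes 50 or a number of a turn 0.15, either way. A call with a gripper value outside its range is refused whole. The fingers move at their own pace and stop on an object; the grip force is fixed at half the most. Time passes only in rows, so rows that do not move let the fingers close, or fill a call up. It gives the time, the measured TCP pose, the force and the opening at its end, in the units of the state.
- robot.sense(): the state, without advancing time (a new reading comes with each control period).
- robot.camera(name): name is "side" or "top" or "wrist"; returns (picture, depth): 400x640x3 uint8, red, green, blue; 400x640 float32, m along the optical axis (not along the pixel's ray), 0 where there is no reading.
- robot.camera_model(name): a dict with "fovy" (degrees; the focal length in pixels is half the picture's height over the tangent of half this angle, whatever the lens; pixels are square), "cx", "cy" (the principal point, pixels), "eye" and "rotation" of the camera in the world. Camera axes: x right, y up, looking along -z (the intrinsics and any distortion apply to the point x, -y, -z); pixel columns grow to the right and rows downward; lengths in m; the calibration is good to about 2 mm. A picture is of the moment at which its call begins: read the wrist's pose just before it. camera_model takes no time and is no camera call; for the wrist camera it gives the pose at the moment of the call.
- robot.job_done(): hands the job in, once; it reports no verdict.
The state is a dict: "clock": time; "joints": joint angles; "joint_vel": joint speeds; "tau": joint torques, N m; "tcp_pos": TCP position; "tool_rot": TCP orientation; "ft_force": force on the tool from outside, world axes, zero at the start; "wrist_torque": the same for the moment, N m; "finger_gap": finger opening in m.
Only numpy, scipy, OpenCV 4.12 (cv2) and the standard library are available. Lean on these libraries where they do the work, as an engineer would, in place of code of your own. Each camera call takes 0.05 s, during which the arm holds its last target. There are 200 camera calls.

## Working session

There is one attempt and no reset: what is moved stays moved. The work goes in short steps, Python scripts to look and compute and a shell command to move; the robot and the scene stay as the last step left them, time stands still between calls to the robot, and variables do not carry over. Pictures are saved under pics/ and viewed, about 12 in all and at most 16, crops included, and the job is handed in when it is done.

```bash
mkdir -p pics; ls; python3 - <<'E'
from cell import robot
import cv2,numpy as np
np.set_printoptions(precision=4,suppress=True)
print(robot.sense())
for n in("top","side"):
    m=robot.camera_model(n);print(n,m)
    p,d=robot.camera(n);cv2.imwrite(f"pics/{n}0.png",p[:,:,::-1]);np.save(f"pics/{n}0.npy",d)
E
```

```text
pics
{'clock': 0.0, 'joints': array([-1.35  ,  0.4684, -0.0116,  1.6037,  0.006 ,  1.0714, -0.0563]), 'joint_vel': array([ 0.0028,  0.0011,  0.0004,  0.0014, -0.0012, -0.0008,  0.0002]), 'tau': array([  0.0002, -53.2382,   0.022 , -25.1299,   0.0116,   0.0077,
         0.    ]), 'tcp_pos': array([0.1694, 0.6269, 0.2303]), 'tool_rot': array([-0.0001,  0.1315,  0.9913, -0.0009]), 'ft_force': array([ 0.8042, -0.3592,  0.9571]), 'wrist_torque': array([-0.0115, -0.0033, -0.0129]), 'finger_gap': 0.08542946637199166}
top {'fovy': 50.84641909258439, 'cx': 322.6594025836415, 'cy': 202.35887069493023, 'eye': array([0.4148, 0.0305, 1.6123]), 'rotation': array([ 0.7101,  0.0183, -0.0333, -0.7031])}
side {'fovy': 43.93207201959395, 'cx': 314.68740953566373, 'cy': 204.4554290145622, 'eye': array([-0.3301, -0.7848,  1.4301]), 'rotation': array([ 0.8621,  0.3213, -0.1399, -0.3659])}
```

View pics/top0.png

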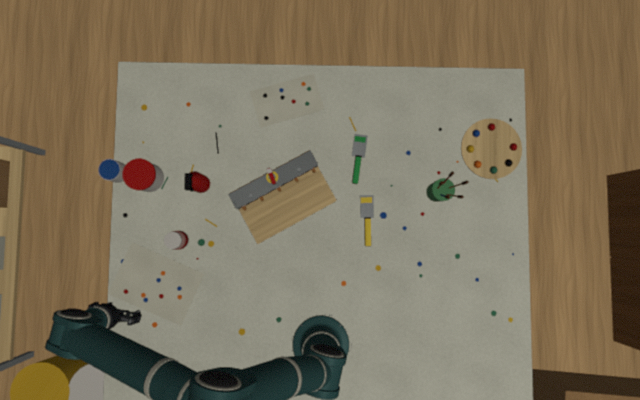

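View pics/side0.png

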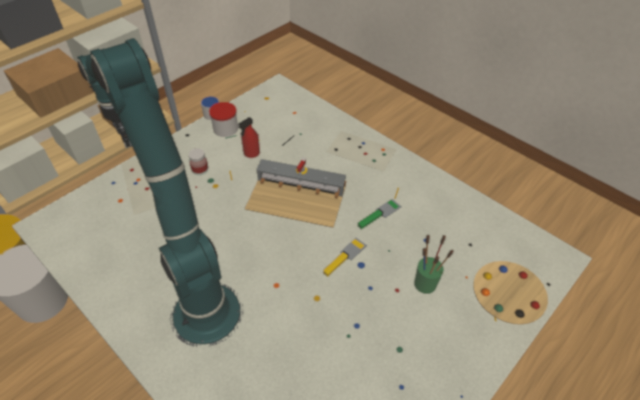

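Top view: knob at about (272,177) with the rack's open front facing lower right, the green scraper at (358,158), the yellow at (367,220). The jar is at (178,240), the bottle at (198,182) and the pot at (440,190). The side view agrees, and only two scrapers are present.

```bash
cat > h.py <<'E'
import cv2,numpy as np
from cell import robot
from scipy.spatial.transform import Rotation as R
np.set_printoptions(precision=4,suppress=True)
def rot(q): return R.from_quat(np.roll(q,-1)).as_matrix()
def snap(n,f=None):
    m=robot.camera_model(n);p,d=robot.camera(n)
    if f: cv2.imwrite(f"pics/{f}.png",p[:,:,::-1])
    return m,p,d
def ray(m,uv,z):
    "pixels -> world points on plane z"
    uv=np.atleast_2d(uv).astype(float);f=200/np.tan(np.radians(m["fovy"]/2))
    c=np.c_[(uv[:,0]-m["cx"])/f,-(uv[:,1]-m["cy"])/f,-np.ones(len(uv))]
    w=c@rot(m["rotation"]).T;e=np.array(m["eye"])
    return e+w*((z-e[2])/w[:,2])[:,None]
def proj(m,P):
    f=200/np.tan(np.radians(m["fovy"]/2));c=(np.atleast_2d(P)-m["eye"])@rot(m["rotation"])
    return np.c_[m["cx"]+f*c[:,0]/-c[:,2],m["cy"]-f*c[:,1]/-c[:,2]]
def mask(p,lo,hi,box=None):
    k=cv2.inRange(cv2.cvtColor(p,cv2.COLOR_RGB2HSV),lo,hi)
    if box: z=np.zeros_like(k);u0,v0,u1,v1=box;z[v0:v1,u0:u1]=k[v0:v1,u0:u1];k=z
    return k
def blob(k):
    c=max(cv2.findContours(k,cv2.RETR_EXTERNAL,cv2.CHAIN_APPROX_NONE)[0],key=cv2.contourArea)
    return c[:,0,:].astype(float)
def rect(m,k,z):
    "min-area rectangle on plane z: centre, long, short (m), angle of long axis"
    P=ray(m,blob(k),z)[:,:2]
    (cx,cy),_,_=r=cv2.minAreaRect((P*1000).astype(np.float32));b=cv2.boxPoints(r)
    e=[b[1]-b[0],b[2]-b[1]];e.sort(key=np.linalg.norm)
    return np.array([cx,cy])/1000,np.linalg.norm(e[1])/1000,np.linalg.norm(e[0])/1000,np.arctan2(e[1][1],e[1][0])
def tool():
    s=robot.sense();M=rot(s["tool_rot"]);return s,M
E
python3 - <<'E'
from h import *
p=cv2.imread("pics/top0.png")[:,:,::-1];d=np.load("pics/top0.npy");m=robot.camera_model("top")
hs=cv2.cvtColor(p,cv2.COLOR_RGB2HSV)
for u,v in[(250,193),(300,165),(366,210),(360,145),(368,235),(356,170),(290,205),(270,177),(330,300)]: print(u,v,hs[v,u],d[v,u], ray(m,(u,v),0)[0])
f=200/np.tan(np.radians(m["fovy"]/2))
# depth-based bridge mask: height 0.055..0.09
vv,uu=np.mgrid[:400,:640]
c=np.c_[((uu-m["cx"])/f*d).ravel(),(-(vv-m["cy"])/f*d).ravel(),-d.ravel()]
Z=(c@rot(m["rotation"]).T+m["eye"])[:,2].reshape(400,640)
print("table z",np.median(Z[290:310,380:500]))
k=((Z>.06)&(Z<.125)).astype(np.uint8)*255;k[:140]=0;k[220:]=0;k[:,:222]=0;k[:,330:]=0
print("bridge",rect(m,k,.074))
for n,lo,hi,z in[("green",(60,90,30),(85,255,255),.02),("yellow",(20,120,100),(32,255,255),.02)]:
    kk=mask(p,lo,hi,(335,125,390,250));r=rect(m,kk,z);print(n,r)
k=mask(p,(0,120,80),(8,255,255),(255,160,290,195))|mask(p,(170,120,80),(180,255,255),(255,160,290,195));print("knob",rect(m,k,.12), ray(m,blob(k).mean(0),.12))
dk=mask(p,(10,60,100),(20,255,255),(222,150,345,250));print("deck",rect(m,dk,.01))
cv2.imwrite("pics/crop0.png",cv2.resize(p[140:260,220:400,::-1],None,fx=4,fy=4))
E
```

```text
250 193 [40  8 96] 1.543964 [0.5659 0.2759 0.    ]
300 165 [50  9 87] 1.5505633 [0.6767 0.0858 0.    ]
366 210 [ 60   5 108] 1.6139828 [ 0.5052 -0.1701  0.    ]
360 145 [ 50   7 107] 1.6337396 [ 0.7581 -0.1463  0.    ]
368 235 [ 24 176 161] 1.5889091 [ 0.4094 -0.1779  0.    ]
356 170 [ 66 167 104] 1.6037544 [ 0.6599 -0.131   0.    ]
290 205 [ 20  96 135] 1.6001624 [0.5214 0.1221 0.    ]
270 177 [  1 169 110] 1.4973245 [0.6286 0.2005 0.    ]
330 300 [ 26  29 148] 1.586179 [ 0.1631 -0.0343  0.    ]
table z 4.0640921870171987e-05
bridge (array([0.6177, 0.1858]), np.float32(0.34339875), np.float32(0.07800746), np.float32(-1.057845))
green (array([ 0.6607, -0.1302]), np.float32(0.10255326), np.float32(0.019442556), np.float32(-0.12052314))
yellow (array([ 0.4209, -0.1735]), np.float32(0.09827457), np.float32(0.019012911), np.float32(0.0018312188))
knob (array([0.609 , 0.1813]), np.float32(0.03860312), np.float32(0.012355822), np.float32(0.33659545)) [[0.6084 0.181  0.12  ]]
deck (array([0.523 , 0.1319]), np.float32(0.34342816), np.float32(0.15418126), np.float32(-1.0575274))
```

View pics/crop0.png

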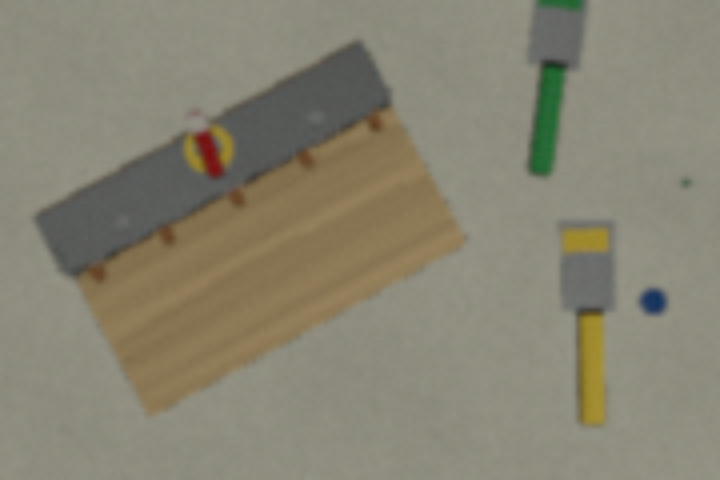

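Rack yaw comes out at about 0.513 rad with its origin near (0.600, 0.175). That puts the knob near (0.619, 0.185) at about 0.18 rad, which fits the 0–0.2 start range. I'll move over it for a wrist look.

```bash
python3 -m jog '[[[0,0,0,-30,-22,-8,85],[0,0,0,-30,-22,-8,85],[0,0,0,-31,-23,-8,85],[0,0,0,-31,-23,-6,85],[0,0,0,-31,-23,-6,85],[0,0,0,-31,-23,-6,85],[0,0,0,-31,-23,-6,85],[0,0,0,-31,-23,-6,85]]]' >/dev/null
python3 -m jog '[[[0,0,0,-31,-22,-6,85],[0,0,0,-31,-22,-6,85],[0,0,0,-31,-22,-6,85],[0,0,0,-31,-22,-6,85],[0,0,0,-31,-23,-6,85],[0,0,0,-31,-23,-6,85],[0,0,0,-31,-23,-6,85],[0,0,0,-31,-22,-6,85]]]'
python3 -m jog '[[[0,0,0,0,0,0,85],[0,0,0,0,0,0,85],[0,0,0,0,0,0,85],[0,0,0.1,0,0,0,85],[0,0,0.1,0,0,0,85],[0,0,0.1,0,0,0,85],[0,0,0,0,0,0,85],[0,0,0,0,0,0,85]]]'
python3 - <<'E'
from h import *
s=robot.sense();print(s);print(rot(s["tool_rot"]))
m,p,d=snap("wrist","w1");print(m)
mt=robot.camera_model("top");pt=cv2.imread("pics/top0.png")
for n,uv,z in[("jar",(178,239),.09),("bottle",(200,183),.1),("pot",(440,190),.1)]:print(n,ray(mt,uv,z))
E
```

```text
clock: 1.7
tcp_pos: [0.5528, 0.1487, 0.3333]
tool_rot: [-0.0, 0.132, 0.991, -0.0]
ft_force: [0.4, 0.3, 0.3]
finger_gap: 0.0848
clock: 2.5
tcp_pos: [0.5516, 0.1513, 0.3331]
tool_rot: [-0.0, 0.276, 0.961, 0.0]
ft_force: [0.9, -0.4, 0.4]
finger_gap: 0.0848
{'clock': 2.5, 'joints': array([-0.6123,  0.2469,  0.3487,  1.696 , -0.0895,  1.2148,  0.7693]), 'joint_vel': array([ 0.0076,  0.0025,  0.0015, -0.003 ,  0.0001,  0.0008, -0.0013]), 'tau': array([ -0.049 , -40.1298,   2.5293, -26.7296,   0.0121,   0.0032,
        -0.056 ]), 'tcp_pos': array([0.5516, 0.1513, 0.3331]), 'tool_rot': array([-0.0003,  0.2761,  0.9611,  0.    ]), 'ft_force': array([ 0.8939, -0.3748,  0.4387]), 'wrist_torque': array([-0.0358,  0.006 , -0.0814]), 'finger_gap': 0.08479307263435557}
[[-0.8476  0.5307 -0.0005]
 [ 0.5307  0.8476  0.0002]
 [ 0.0005 -0.0001 -1.    ]]
{'fovy': 64.58172642519756, 'cx': 319.76004111495797, 'cy': 198.06133972440023, 'eye': array([0.485 , 0.1925, 0.4763]), 'rotation': array([ 0.8646, -0.1347, -0.0748,  0.4783])}
jar [[0.3893 0.5154 0.09  ]]
bottle [[0.5906 0.4406 0.1   ]]
pot [[ 0.5752 -0.4271  0.1   ]]
```

View pics/w1.png

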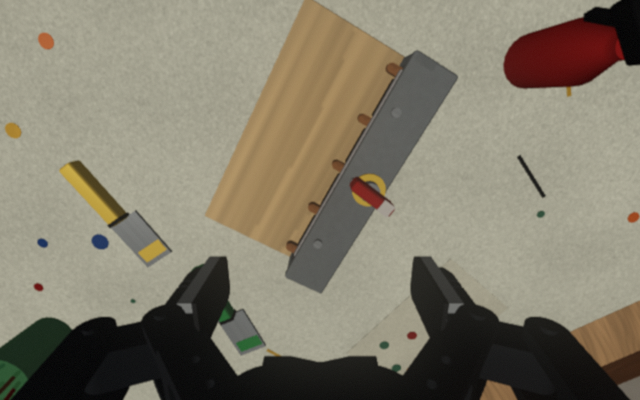

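The wrist view shows the knob at (370,190), with the bridge corners at about (415,50), (457,76), (322,293) and (286,275). I'll refine the knob and rack from it.

```bash
python3 - <<'E'
from h import *
p=cv2.imread("pics/w1.png")[:,:,::-1];m=robot.camera_model("wrist")
hs=cv2.cvtColor(p,cv2.COLOR_RGB2HSV)
for u,v in[(435,75),(330,250),(395,60),(450,60),(360,140),(300,285),(345,230)]:print(u,v,hs[v,u])
k=mask(p,(0,0,60),(180,45,112),(275,40,470,300));k=cv2.morphologyEx(k,cv2.MORPH_CLOSE,np.ones((25,25)));k=cv2.morphologyEx(k,cv2.MORPH_OPEN,np.ones((9,9)))
r=rect(m,k,.074);a=r[3]+np.pi-np.pi/2;print("bridge",r,"yaw",a)
ex=np.array([np.cos(a),np.sin(a)]);print("origin",r[0]-.014*ex,"knob",r[0]+.008*ex)
k=mask(p,(0,120,70),(8,255,255),(340,160,410,225))|mask(p,(170,120,70),(180,255,255),(340,160,410,225));print("tbar",rect(m,k,.12))
k=mask(p,(20,120,90),(32,255,255),(340,160,410,225));P=ray(m,blob(k),.075)[:,:2];print("ring",cv2.minEnclosingCircle((P*1000).astype(np.float32)))
print("white end", ray(m,(392,211),.12),ray(m,(351,182),.12))
E
```

```text
435 75 [50  8 93]
330 250 [23 11 91]
395 60 [ 18 105 143]
450 60 [ 27  30 164]
360 140 [ 15  22 115]
300 285 [ 27  30 151]
345 230 [38 11 92]
bridge (array([0.6071, 0.1795]), np.float32(0.34203973), np.float32(0.06770235), np.float32(-1.0580198)) yaw 0.5127765
origin [0.5949 0.1726] knob [0.6141 0.1834]
tbar (array([0.605 , 0.1812]), np.float32(0.04515173), np.float32(0.014810199), np.float32(0.34430218))
ring ((615.3878784179688, 192.02545166015625), 20.466800689697266)
white end [[0.6416 0.1965 0.12  ]] [[0.5845 0.1731 0.12  ]]
```

```bash
python3 -m jog '[[[0,0,-0.113,0,0,0,85],[0,0,-0.113,0,0,0,85],[0,0,-0.113,0,0,0,85],[0,0,-0.113,0,0,0,85],[0,0,-0.113,0,0,0,85],[0,0,-0.113,0,0,0,85],[0,0,-0.113,0,0,0,85],[0,0,-0.113,0,0,0,85]]]' >/dev/null
python3 -m jog '[[[0,0,0,-18,2,20,85],[0,0,0,-18,2,20,85],[0,0,0,-18,3,20,85],[0,0,0,-18,2,25,85],[0,0,0,0,0,35,70],[0,0,0,0,0,35,60],[0,0,0,0,0,0,60],[0,0,0,0,0,0,60]]]'
python3 - <<'E'
from h import *
s,M=tool();print(s["joints"],M[:,0])
print("offset tool mm",M.T@(np.array([.616,.1845,.088])-s["tcp_pos"])*1000, np.arctan2(-M[1,0],-M[0,0]))
E
```

```text
clock: 4.15
tcp_pos: [0.6171, 0.1828, 0.1785]
tool_rot: [-0.0, -0.17, 0.985, -0.0]
ft_force: [0.9, 0.3, 1.2]
finger_gap: 0.0601
[-0.489   0.5117  0.204   1.6762 -0.1209  0.9667  1.6704] [-0.9424 -0.3346  0.0007]
offset tool mm [ 0.464   1.9486 90.5256] 0.3411348898847442
```

```bash
python3 -m jog '[[[0,0,0,0,1,15,60],[0,0,0,0,1,20,60],[0,0,0,0,0,20,60],[0,0,0,0,0,20,60],[0,0,0,0,0,14,60],[0,0,0,0,0,0,60],[0,0,0,0,0,0,60],[0,0,0,0,0,0,60]]]'
python3 -m jog '[[[0,0,0,0,0,0,0],[0,0,0,0,0,0,0],[0,0,0,0,0,0,0],[0,0,0,0,0,0,0],[0,0,0,0,0,0,0],[0,0,0,0,0,0,0],[0,0,0,0,0,0,0],[0,0,0,0,0,0,0]]]'
```

```text
clock: 4.95
tcp_pos: [0.6175, 0.1848, 0.0907]
tool_rot: [0.001, -0.169, 0.986, 0.0]
ft_force: [0.7, -1.0, -0.3]
finger_gap: 0.0601
clock: 5.75
tcp_pos: [0.6171, 0.1849, 0.0906]
tool_rot: [0.001, -0.169, 0.986, 0.0]
ft_force: [-1.2, 0.1, 5.0]
finger_gap: 0.015
```

```bash
python3 -m jog '[[[0,0,0.12,0,0,0,0],[0,0,0.12,0,0,0,0],[0,0,0.12,0,0,0,0],[0,0,0.12,0,0,0,0],[0,0,0.12,0,0,0,0],[0,0,0.12,0,0,0,0],[0,0,0.12,0,0,0,0],[0,0,0.12,0,0,0,0]]]'
python3 - <<'E'
from h import *
s,M=tool();print(s["joints"],s["wrist_torque"],np.arctan2(-M[1,0],-M[0,0]))
E
```

```text
clock: 6.55
tcp_pos: [0.6172, 0.1856, 0.0906]
tool_rot: [0.001, 0.307, 0.952, 0.001]
ft_force: [-0.8, 2.4, 4.0]
finger_gap: 0.015
[-0.6488  0.6467  0.425   1.7388 -0.3452  0.8282  0.8831] [0.1534 0.1422 0.1727] -0.6233899965810559
```

```bash
for i in 1; do python3 -m jog '[[[0,0,0.118,0,0,0,0],[0,0,0.118,0,0,0,0],[0,0,0.118,0,0,0,0],[0,0,0.118,0,0,0,0],[0,0,0.118,0,0,0,0],[0,0,0.118,0,0,0,0],[0,0,0.118,0,0,0,0],[0,0,0.118,0,0,0,0]]]'; done
python3 -m jog '[[[0,0,0.118,0,0,0,0],[0,0,0.118,0,0,0,0],[0,0,0.118,0,0,0,0],[0,0,0.118,0,0,0,0],[0,0,0.118,0,0,0,0],[0,0,0.118,0,0,0,0],[0,0,0.118,0,0,0,0],[0,0,0.118,0,0,0,0]]]'
python3 -m jog '[[[0,0,0.118,0,0,0,0],[0,0,0.118,0,0,0,0],[0,0,0.118,0,0,0,0],[0,0,0.118,0,0,0,0],[0,0,0.118,0,0,0,0],[0,0,0.118,0,0,0,0],[0,0,0.118,0,0,0,0],[0,0,0.118,0,0,0,0]]]'
python3 - <<'E'
from h import *
s,M=tool();print(s["joints"],s["wrist_torque"],np.arctan2(-M[1,0],-M[0,0]))
E
```

```text
clock: 7.35
tcp_pos: [0.6178, 0.186, 0.0906]
tool_rot: [0.0, 0.706, 0.708, 0.002]
ft_force: [2.4, 2.7, 2.3]
finger_gap: 0.0151
clock: 8.15
tcp_pos: [0.6185, 0.1857, 0.0906]
tool_rot: [0.0, 0.951, 0.31, 0.002]
ft_force: [3.8, 0.9, 2.1]
finger_gap: 0.0154
clock: 8.95
tcp_pos: [0.6186, 0.1849, 0.0906]
tool_rot: [-0.001, 0.988, -0.156, 0.002]
ft_force: [3.7, 0.2, 1.9]
finger_gap: 0.0147
[-1.0427  0.9028  1.0798  1.7631 -0.9132  1.064  -1.512 ] [-0.0866 -0.6258  0.1979] 2.8276586014911547
```

```bash
python3 -m jog '[[[0,0,0,0,0,0,60],[0,0,0,0,0,0,60],[0,0,0,0,0,0,60],[0,0,0,0,0,-5,60],[0,0,0,0,0,-25,60],[0,0,0,0,0,-40,60],[0,0,0,0,0,-45,60],[0,0,0,0,0,-45,60]]]'
python3 -m jog '[[[0,0,-0.14,-30,0,0,60],[0,0,-0.14,-30,0,0,60],[0,0,-0.14,-30,0,0,60],[0,0,-0.14,-30,0,0,60],[0,0,-0.14,0,0,0,60],[0,0,-0.14,0,0,0,60],[0,0,-0.14,0,0,0,60],[0,0,-0.14,0,0,0,60]]]'
python3 - <<'E'
from h import *
s,M=tool();print(s["joints"],s["tcp_pos"],M[:,0])
m,p,d=snap("side","s1")
cv2.imwrite("pics/s1c.png",cv2.resize(p[130:290,220:420,::-1],None,fx=3,fy=3))
E
```

```text
clock: 9.75
tcp_pos: [0.616, 0.1842, 0.251]
tool_rot: [0.0, 0.988, -0.154, -0.0]
ft_force: [1.5, 0.3, 0.1]
finger_gap: 0.0602
clock: 10.55
tcp_pos: [0.4982, 0.1963, 0.2497]
tool_rot: [-0.0, 0.918, 0.397, 0.0]
ft_force: [-1.3, 0.1, -0.1]
finger_gap: 0.06
[-1.3179  0.4124  1.1314  1.9143 -0.4243  1.0826 -0.7669] [0.4982 0.1963 0.2497] [0.6849 0.7286 0.0006]
```

View pics/s1c.png

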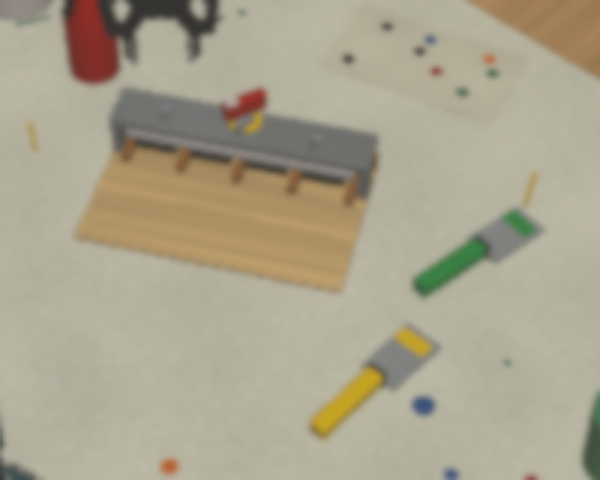

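The side view shows the T-bar turned, the bar raised, and both scrapers undisturbed. I'll go to the yellow scraper first.

```bash
python3 -m jog '[[[0,0,0.102,0,0,0,80],[0,0,0.102,0,0,0,80],[0,0,0.102,0,0,0,80],[0,0,0.102,0,0,0,80],[0,0,0.102,0,0,0,80],[0,0,0.102,0,0,0,80],[0,0,0.102,0,0,0,80],[0,0,0.102,0,0,0,80]]]' >/dev/null
python3 -m jog '[[[0,0,0,-11,46,0,80],[0,0,0,-11,46,0,80],[0,0,0,-11,46,0,80],[0,0,0,-11,46,0,80],[0,0,0,-11,46,0,80],[0,0,0,-11,46,0,80],[0,0,0,-11,46,0,80],[0,0,0,-11,46,0,80]]]'
python3 -m jog '[[[0,0,0,0,0,0,80],[0,0,0,0,0,0,80],[0,0,0,0,0,0,80],[0,0,0,0,0,0,80],[0,0,0,0,0,0,80],[0,0,0,0,0,0,80],[0,0,0,0,0,0,80],[0,0,0,0,0,0,80]]]'
cat > find.py <<'E'
from h import *
import sys
H={"yellow":((20,120,80),(32,255,255)),"green":((58,100,30),(90,255,255))}
def scraper(m,p,c,near,box=None):
    "handle rect near a world point; -> centre, len, width, az"
    k=mask(p,*H[c],box);cs=cv2.findContours(k,cv2.RETR_EXTERNAL,cv2.CHAIN_APPROX_NONE)[0]
    best=None
    for q in cs:
        if cv2.contourArea(q)<60: continue
        z=np.zeros_like(k);cv2.drawContours(z,[q],-1,255,-1);r=rect(m,z,.022)
        print(c,"blob",r)
E
python3 - <<'E'
from find import *
s,M=tool();print(s["joints"],s["tcp_pos"],M[:,0])
m,p,d=snap("wrist","w2");scraper(m,p,"yellow",None)
m,p,d=snap("top");scraper(m,p,"yellow",None,(330,120,400,260));scraper(m,p,"green",None,(330,120,400,260))
E
```

```text
clock: 12.2
tcp_pos: [0.4074, -0.1724, 0.2495]
tool_rot: [-0.001, 1.0, -0.004, 0.001]
ft_force: [1.0, 0.7, 0.1]
finger_gap: 0.0799
clock: 13.0
tcp_pos: [0.4084, -0.1707, 0.2493]
tool_rot: [0.0, 1.0, -0.003, -0.0]
ft_force: [0.7, 0.5, -0.3]
finger_gap: 0.0798
[-0.9223  0.2162  1.4276  2.1192 -0.2541  1.0059 -0.9363] [ 0.4084 -0.1707  0.2493] [ 1.     -0.0056 -0.    ]
yellow blob (array([ 0.2956, -0.2138]), np.float32(0.019606778), np.float32(0.018714063), np.float32(1.5649595))
yellow blob (array([ 0.4194, -0.1744]), np.float32(0.101942055), np.float32(0.022515606), np.float32(0.018654628))
yellow blob (array([ 0.5403, -0.1699]), np.float32(0.041771375), np.float32(0.020570537), np.float32(-1.547471))
yellow blob (array([ 0.4491, -0.1732]), np.float32(0.049262293), np.float32(0.018989015), np.float32(0.0018305988))
green blob (array([ 0.4028, -0.2322]), np.float32(0.16683891), np.float32(0.120938994), np.float32(-0.004089108))
green blob (array([ 0.6601, -0.1302]), np.float32(0.10196328), np.float32(0.018465703), np.float32(-0.12863551))
```

View pics/w2.png

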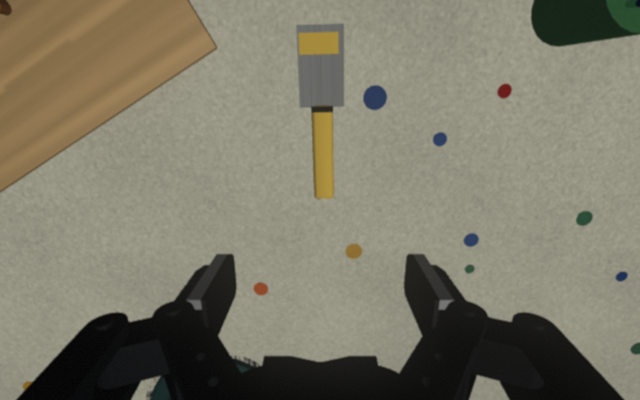

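Yellow scraper, wrist view: the handle spans (323,108) to (323,198) with the blade tip at row 24, giving an origin of about (0.4225, -0.174) and azimuth 0.017. The handle is 102 × 22 mm in view, which fits the given sizes. Descending to grasp.

```bash
python3 -m jog '[[[0,0,-0.02,5,2,30,80],[0,0,0,5,1,30,80],[0,0,0,4,1,30,80],[0,0,0,0,0,30,80],[0,0,0,0,0,30,80],[0,0,0,0,0,30,80],[0,0,0,0,0,20,80],[0,0,0,0,0,0,80]]]'
python3 -m jog '[[[0,0,0,0,0,15,80],[0,0,0,0,0,15,80],[0,0,0,0,0,10,80],[0,0,0,0,0,4,80],[0,0,0,0,0,0,80],[0,0,0,0,0,0,80],[0,0,0,0,0,0,60],[0,0,0,0,0,0,60]]]'
python3 - <<'E'
from h import *
s,M=tool();print(s["joints"],s["tcp_pos"],M[:,0],M[:,2])
E
```

```text
clock: 13.9
tcp_pos: [0.4206, -0.1747, 0.0474]
tool_rot: [-0.0, 1.0, 0.007, -0.002]
ft_force: [-0.2, -0.5, 1.4]
finger_gap: 0.0799
clock: 14.7
tcp_pos: [0.4226, -0.175, 0.0057]
tool_rot: [0.0, 1.0, 0.007, 0.0]
ft_force: [0.2, 1.0, -0.7]
finger_gap: 0.0601
[-0.2754  0.6659  0.7359  2.2278 -0.8812  0.5678 -0.4175] [ 0.4226 -0.175   0.0057] [0.9999 0.0138 0.0009] [ 0.0009 -0.0001 -1.    ]
```

```bash
python3 -m jog '[[[0,0,0,0,0,1,0],[0,0,0,0,0,0,0],[0,0,0,0,0,0,0],[0,0,0,0,0,0,0],[0,0,0,0,0,0,0],[0,0,0,0,0,0,0],[0,0,0,0,0,-20,0],[0,0,0,0,0,-40,0]]]'
python3 - <<'E'
from h import *
s,M=tool();print(s["joints"],s["tcp_pos"],M[:,0])
O=np.array([.597,.1737]);a=.513;ex=np.array([np.cos(a),np.sin(a)]);ey=np.array([-ex[1],ex[0]])
for y in(-.1125,-.0375,.0375):
  for x in(-.22,-.1): print(x,y,O+x*ex+y*ey)
E
```

```text
clock: 15.5
tcp_pos: [0.4203, -0.1745, 0.0633]
tool_rot: [-0.0, 1.0, 0.007, -0.003]
ft_force: [1.2, 0.5, -0.1]
finger_gap: 0.0224
[-0.3927  0.571   0.8872  2.2224 -0.7298  0.6768 -0.5373] [ 0.4203 -0.1745  0.0633] [ 0.9999  0.0133 -0.0054]
-0.22 -0.1125 [ 0.4605 -0.0323]
-0.1 -0.1125 [0.5651 0.0266]
-0.22 -0.0375 [0.4237 0.0331]
-0.1 -0.0375 [0.5283 0.0919]
-0.22 0.0375 [0.3869 0.0984]
-0.1 0.0375 [0.4915 0.1573]
```

```bash
python3 -m jog '[[[0,0,-0.0625,0,0,0,0],[0,0,-0.0625,0,0,0,0],[0,0,-0.0625,0,0,0,0],[0,0,-0.0625,0,0,0,0],[0,0,-0.0625,0,0,0,0],[0,0,-0.0625,0,0,0,0],[0,0,-0.0625,0,0,0,0],[0,0,-0.0625,0,0,0,0]]]'
python3 -m jog '[[[0,0,0,10,-22,0,0],[0,0,0,16,-22,0,0],[0,0,0,16,-22,0,0],[0,0,0,16,-22,0,0],[0,0,0,16,-22,0,0],[0,0,0,16,-22,0,0],[0,0,0,16,-22,0,0],[0,0,0,10,-22,0,0]]]'
python3 -m jog '[[[0,0,0,0,0,0,0],[0,0,0,0,0,0,0],[0,0,0,0,0,0,0],[0,0,0,0,0,0,0],[0,0,0,0,0,0,0],[0,0,0,0,0,0,0],[0,0,0,0,0,0,0],[0,0,0,0,0,0,0]]]'
python3 - <<'E'
from h import *
s,M=tool();print(s["joints"],s["tcp_pos"],np.arctan2(M[1,0],M[0,0]),M[:,2])
O=np.array([.597,.1737]);a=.513;ex=np.array([np.cos(a),np.sin(a)]);ey=np.array([-ex[1],ex[0]])
d=s["tcp_pos"][:2]-O;print("rack",d@ex,d@ey)
m,p,d=snap("wrist","w3")
E
```

```text
clock: 16.3
tcp_pos: [0.422, -0.1748, 0.0641]
tool_rot: [-0.0, 0.967, 0.255, -0.0]
ft_force: [0.1, -1.0, -0.4]
finger_gap: 0.0227
clock: 17.1
tcp_pos: [0.4372, 0.0367, 0.0642]
tool_rot: [0.0, 0.967, 0.254, 0.0]
ft_force: [0.3, -0.1, -1.7]
finger_gap: 0.0228
clock: 17.9
tcp_pos: [0.4368, 0.0352, 0.0643]
tool_rot: [-0.0, 0.967, 0.254, 0.0]
ft_force: [0.3, -0.5, -1.0]
finger_gap: 0.0223
[-0.7999  0.497   0.7813  2.26   -0.6275  0.6089 -0.6035] [0.4368 0.0352 0.0643] 0.5134273312537104 [ 0.0001  0.0001 -1.    ]
rack -0.20751738387074706 -0.04203855121176702
```

View pics/w3.png

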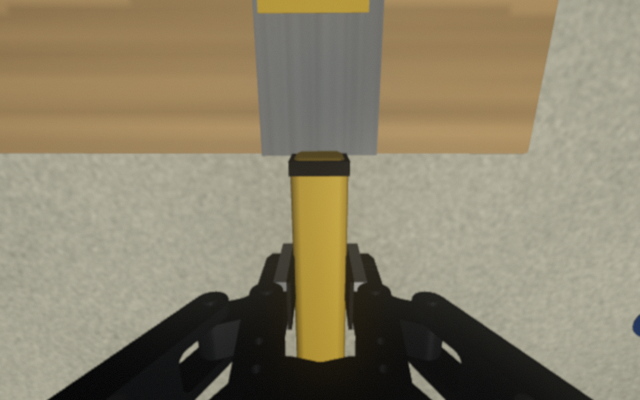

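Wrist view: yellow held straight, blade aligned with the lane direction. The deck's front edge is level at row 153 and its right front corner is at (528,153), so I can check the rack frame against that.

```bash
python3 - <<'E'
from h import *
m=robot.camera_model("wrist")
O=np.array([.597,.1737]);a=.513;ex=np.array([np.cos(a),np.sin(a)]);ey=np.array([-ex[1],ex[0]])
f=lambda P:[((q[:2]-O)@ex*1000,(q[:2]-O)@ey*1000) for q in P]
print("corner -165,-172:",f(ray(m,[(528,153),(558,0)],.01)),"front L",f(ray(m,(5,154),.01)))
print("blade",f(ray(m,[(263,155),(377,155),(254,2),(383,2)],.063)))
E
```

```text
corner -165,-172: [(np.float64(-163.4063559314932), np.float64(-172.24810200957452)), (np.float64(-79.59325824012461), np.float64(-171.80491745836508))] front L [(np.float64(-164.0506797365801), np.float64(155.6568225563231))]
blade [(np.float64(-155.32651993003174), np.float64(-15.805525485286617)), (np.float64(-155.3240529059697), np.float64(-68.15367840286717)), (np.float64(-93.75940397226037), np.float64(-15.575924296342265)), (np.float64(-93.76987345523978), np.float64(-67.16223976402507))]
```

```bash
python3 -m jog '[[[0,0,0,0,-2,15,0],[0,0,0,0,-2.5,20,0],[0,0,0,0,0,10,0],[0,0,0,0,0,2,0],[0,0,0,0,0,0,0],[0,0,0,0,0,0,0],[0,0,0,0,0,0,0],[0,0,0,0,0,0,0]]]'
python3 -m jog '[[[0,0,0,12,0,0,0],[0,0,0,12,0,0,0],[0,0,0,12,0,0,0],[0,0,0,12,0,0,0],[0,0,0,12,0,0,0],[0,0,0,12,0,0,0],[0,0,0,12,0,0,0],[0,0,0,0,0,0,0]]]'
python3 - <<'E'
from h import *
s,M=tool();print(s["joints"],s["tcp_pos"],s["ft_force"],np.arctan2(M[1,0],M[0,0]),M[:,2])
O=np.array([.597,.1737]);a=.513;ex=np.array([np.cos(a),np.sin(a)]);ey=np.array([-ex[1],ex[0]])
d=s["tcp_pos"][:2]-O;print("rack",d@ex,d@ey)
E
```

```text
clock: 18.75
tcp_pos: [0.435, 0.0394, 0.0177]
tool_rot: [-0.0, 0.967, 0.254, 0.001]
ft_force: [0.0, -0.1, -0.6]
finger_gap: 0.023
clock: 19.55
tcp_pos: [0.5096, 0.0816, 0.0173]
tool_rot: [0.0, 0.967, 0.255, 0.001]
ft_force: [0.0, 1.1, -1.1]
finger_gap: 0.0228
[-0.7536  0.6766  0.6748  2.0887 -0.7331  0.6238 -0.6207] [0.5096 0.0816 0.0173] [ 0.0031  1.0533 -1.1416] 0.5154394998641095 [ 0.0017 -0.     -1.    ]
rack -0.12135683104698541 -0.03729930709369199
```

```bash
python3 -m jog '[[[0,0,0,6,0,1,0],[0,0,0,6,0,1,0],[0,0,0,5,0,0,0],[0,0,0,3,0,0,0],[0,0,0,1,0,0,0],[0,0,0,0,0,0,0],[0,0,0,0,0,0,0],[0,0,0,0,0,0,0]]]'
python3 - <<'E'
from h import *
s,M=tool();print(s["tcp_pos"],s["ft_force"])
O=np.array([.597,.1737]);a=.513;ex=np.array([np.cos(a),np.sin(a)]);ey=np.array([-ex[1],ex[0]])
d=s["tcp_pos"][:2]-O;print("rack",d@ex,d@ey)
E
```

```text
clock: 20.35
tcp_pos: [0.5258, 0.0907, 0.0153]
tool_rot: [-0.0, 0.967, 0.254, -0.0]
ft_force: [-0.1, 0.0, -1.4]
finger_gap: 0.0228
[0.5258 0.0907 0.0153] [-0.068   0.038  -1.4047]
rack -0.1027302608592543 -0.037347925053995173
```

```bash
python3 -m jog '[[[0,0,0,1,0,0,0],[0,0,0,1,0,0,0],[0,0,0,1,0,0,0],[0,0,0,1,0,0,0],[0,0,0,0,0,0,0],[0,0,0,0,0,0,0],[0,0,0,0,0,0,0],[0,0,0,0,0,0,0]]]'
python3 - <<'E'
from h import *
s,M=tool();print(s["tcp_pos"],s["ft_force"])
O=np.array([.597,.1737]);a=.513;ex=np.array([np.cos(a),np.sin(a)]);ey=np.array([-ex[1],ex[0]])
d=s["tcp_pos"][:2]-O;print("rack",d@ex,d@ey)
E
```

```text
clock: 21.15
tcp_pos: [0.5295, 0.0928, 0.0153]
tool_rot: [0.0, 0.967, 0.254, 0.0]
ft_force: [-0.3, 0.3, -2.1]
finger_gap: 0.0226
[0.5295 0.0928 0.0153] [-0.2887  0.281  -2.0764]
rack -0.0984860780222576 -0.037336352293631914
```

```bash
python3 -m jog '[[[0,0,0,1,0,0,0],[0,0,0,1,0,0,0],[0,0,0,1,0,0,0],[0,0,0,1,0,0,0],[0,0,0,0,0,0,0],[0,0,0,0,0,0,0],[0,0,0,0,0,0,0],[0,0,0,0,0,0,0]]]'
python3 - <<'E'
from h import *
s,M=tool();print(s["tcp_pos"],s["ft_force"])
O=np.array([.597,.1737]);a=.513;ex=np.array([np.cos(a),np.sin(a)]);ey=np.array([-ex[1],ex[0]])
d=s["tcp_pos"][:2]-O;print("rack",d@ex,d@ey)
m,p,d=snap("wrist","w4")
E
```

```text
clock: 21.95
tcp_pos: [0.5295, 0.0931, 0.0147]
tool_rot: [-0.0, 0.967, 0.253, -0.003]
ft_force: [-9.4, -5.3, 4.5]
finger_gap: 0.023
[0.5295 0.0931 0.0147] [-9.4279 -5.2659  4.5304]
rack -0.09835024398770578 -0.037154863664513836
```

View pics/w4.png

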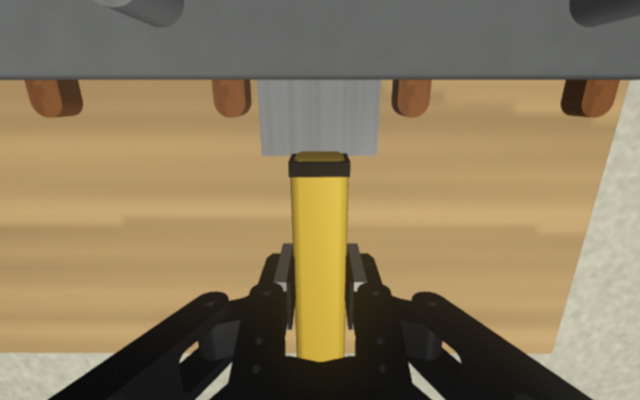

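The push met the stop with about 11 N, with the blade centred between the dividers at (231,98) and (411,98). Easing off, releasing and rising.

```bash
python3 -m jog '[[[0,0,0,-2,0,0,0],[0,0,0,-1,0,0,0],[0,0,0,0,0,0,45],[0,0,0,0,0,0,45],[0,0,0,0,0,0,45],[0,0,0,0,0,-10,45],[0,0,0,0,0,-30,45],[0,0,0,0,0,-50,45]]]'
python3 -m jog '[[[0,0,0,-50,0,-20,45],[0,0,0,-50,0,-20,45],[0,0,0,0,0,-20,60],[0,0,0,0,0,-20,80],[0,0,0,0,0,0,80],[0,0,0,0,0,0,80],[0,0,0,0,0,0,80],[0,0,0,0,0,0,80]]]'
python3 - <<'E'
from find import *
s,M=tool();print(s["joints"],s["tcp_pos"],np.arctan2(M[1,0],M[0,0]))
m,p,d=snap("wrist");scraper(m,p,"yellow",None,(150,0,500,260))
O=np.array([.597,.1737]);a=.513;ex=np.array([np.cos(a),np.sin(a)]);ey=np.array([-ex[1],ex[0]])
print("home yellow handle should be near",O-.1*ex-.0375*ey)
m,p,d=snap("top","t2");scraper(m,p,"green",None,(300,90,440,260))
E
```

```text
clock: 22.8
tcp_pos: [0.5288, 0.093, 0.1049]
tool_rot: [0.0, 0.967, 0.254, -0.002]
ft_force: [1.7, 1.6, 1.8]
finger_gap: 0.045
clock: 23.6
tcp_pos: [0.4491, 0.0476, 0.1818]
tool_rot: [0.0, 0.967, 0.254, -0.001]
ft_force: [-0.1, -0.2, -0.4]
finger_gap: 0.0799
[-1.0591  0.2942  1.0362  2.163  -0.3357  0.8552 -0.8741] [0.4491 0.0476 0.1818] 0.5136948875723235
yellow blob (array([0.5266, 0.0913]), np.float32(0.107239805), np.float32(0.025616458), np.float32(0.5180048))
home yellow handle should be near [0.5283 0.0919]
green blob (array([0.4193, 0.0368]), np.float32(0.20295155), np.float32(0.09087028), np.float32(0.00786513))
green blob (array([ 0.6603, -0.1302]), np.float32(0.102505356), np.float32(0.018465703), np.float32(-0.12863563))
```

```bash
python3 -m jog '[[[0,0,0.08,0,0,0,80],[0,0,0.08,0,0,0,80],[0,0,0.08,0,0,0,80],[0,0,0.08,0,0,0,80],[0,0,0.08,0,0,0,80],[0,0,0.08,0,0,0,80],[0,0,0.08,0,0,0,80],[0,0,0.08,0,0,0,80]]]' >/dev/null
python3 -m jog '[[[0,0,0,20,15,-5,80],[0,0,0,28,19,-5,80],[0,0,0,28,20,-5,80],[0,0,0,28,20,-5,80],[0,0,0,28,20,-5,80],[0,0,0,28,20,-5,80],[0,0,0,28,19,0,80],[0,0,0,28,19,0,80]]]'
python3 -m jog '[[[0,0,0,0,0,0,80],[0,0,0,0,0,0,80],[0,0,0,0,0,0,80],[0,0,0,0,0,0,80],[0,0,0,0,0,0,80],[0,0,0,0,0,0,80],[0,0,0,0,0,0,80],[0,0,0,0,0,0,80]]]'
python3 - <<'E'
from find import *
s,M=tool();print(s["joints"],s["tcp_pos"],np.arctan2(M[1,0],M[0,0]))
m,p,d=snap("wrist","w5");scraper(m,p,"green",None,(0,0,640,250))
E
```

```text
clock: 25.3
tcp_pos: [0.6454, -0.1314, 0.2115]
tool_rot: [0.0, 0.998, -0.063, -0.001]
ft_force: [0.3, 0.3, 0.0]
finger_gap: 0.0798
clock: 26.1
tcp_pos: [0.6447, -0.1301, 0.2126]
tool_rot: [-0.0, 0.998, -0.063, 0.0]
ft_force: [0.6, -0.6, 0.3]
finger_gap: 0.0804
[-0.5037  0.6737  0.9894  1.6462 -0.6056  1.1585 -1.0584] [ 0.6447 -0.1301  0.2126] -0.126029787424945
green blob (array([ 0.6563, -0.1314]), np.float32(0.100447975), np.float32(0.020864137), np.float32(-0.1311699))
green blob (array([ 0.7765, -0.1447]), np.float32(0.04075935), np.float32(0.01887944), np.float32(1.4440635))
```

View pics/w5.png

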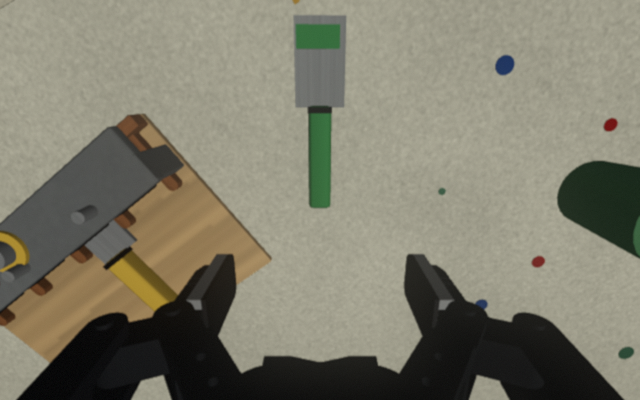

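Green handle from (320,110) to (320,207) in the wrist view: origin about (0.6595, -0.132), azimuth -0.13. Grasping it the same way.

```bash
python3 -m jog '[[[0,0,0.005,5,0,30,80],[0,0,0,5,0,30,80],[0,0,0,5,0,30,80],[0,0,0,0,0,30,80],[0,0,0,0,0,30,80],[0,0,0,0,0,15,80],[0,0,0,0,0,0,80],[0,0,0,0,0,0,80]]]'
python3 -m jog '[[[0,0,0,0,0,15,80],[0,0,0,0,0,15,80],[0,0,0,0,0,8,80],[0,0,0,0,0,4,80],[0,0,0,0,0,0,80],[0,0,0,0,0,0,80],[0,0,0,0,0,0,60],[0,0,0,0,0,0,60]]]'
python3 - <<'E'
from h import *
s,M=tool();print(s["joints"],s["tcp_pos"],M[:,0],M[:,2])
E
```

```text
clock: 26.95
tcp_pos: [0.6601, -0.1328, 0.0484]
tool_rot: [0.0, 0.998, -0.066, 0.001]
ft_force: [0.4, 0.5, 0.1]
finger_gap: 0.0797
clock: 27.75
tcp_pos: [0.6599, -0.1323, 0.0059]
tool_rot: [0.0, 0.998, -0.066, 0.0]
ft_force: [0.2, 0.3, -0.2]
finger_gap: 0.0598
[-0.373   0.9293  0.7857  1.696  -0.8262  0.8799 -0.9312] [ 0.6599 -0.1323  0.0059] [ 0.9914 -0.1309  0.0008] [ 0.0008 -0.0001 -1.    ]
```

```bash
python3 -m jog '[[[0,0,0,0,0,1,0],[0,0,0,0,0,0,0],[0,0,0,0,0,0,0],[0,0,0,0,0,0,0],[0,0,0,0,0,0,0],[0,0,0,0,0,0,0],[0,0,0,0,0,-20,0],[0,0,0,0,0,-40,0]]]'
python3 -m jog '[[[0,0,0,-15,-6,0,0],[0,0,0,-26,-11,0,0],[0,0,0,-26,-11,0,0],[0,0,0,-26,-11,0,0],[0,0,0,-27,-11,0,0],[0,0,0,-27,-11,0,0],[0,0,0,-27,-11,0,0],[0,0,0,-25,-10,0,0]]]'
python3 -m jog '[[[0,0,-0.08,0,0,0,0],[0,0,-0.08,0,0,0,0],[0,0,-0.08,0,0,0,0],[0,0,-0.08,0,0,0,0],[0,0,-0.08,0,0,0,0],[0,0,-0.08,0,0,0,0],[0,0,-0.08,0,0,0,0],[0,0,-0.084,0,0,0,0]]]'
python3 -m jog '[[[0,0,0,0,0,0,0],[0,0,0,0,0,0,0],[0,0,0,0,0,0,0],[0,0,0,0,0,0,0],[0,0,0,0,0,0,0],[0,0,0,0,0,0,0],[0,0,0,0,0,0,0],[0,0,0,0,0,0,0]]]'
cat > st.py <<'E'
from h import *
s,M=tool();print("j",s["joints"],"F",s["ft_force"],"az",np.arctan2(M[1,0],M[0,0]))
O=np.array([.597,.1737]);a=.513;ex=np.array([np.cos(a),np.sin(a)]);ey=np.array([-ex[1],ex[0]])
d=s["tcp_pos"][:2]-O;print("rack mm",d@ex*1000,d@ey*1000,s["tcp_pos"][2]*1000)
E
python3 - <<'E'
from st import *
m,p,d=snap("wrist","w6")
E
```

```text
clock: 28.55
tcp_pos: [0.6572, -0.1315, 0.0627]
tool_rot: [-0.0, 0.998, -0.066, -0.003]
ft_force: [0.7, 0.4, 1.1]
finger_gap: 0.0223
clock: 29.35
tcp_pos: [0.4719, -0.0241, 0.0652]
tool_rot: [-0.001, 0.998, -0.066, 0.0]
ft_force: [0.4, 0.0, -1.2]
finger_gap: 0.0227
clock: 30.15
tcp_pos: [0.4732, -0.025, 0.0653]
tool_rot: [-0.0, 0.967, 0.255, 0.0]
ft_force: [0.5, -0.3, -0.7]
finger_gap: 0.0227
clock: 30.95
tcp_pos: [0.473, -0.0249, 0.0644]
tool_rot: [0.0, 0.967, 0.254, -0.0]
ft_force: [-0.3, -0.3, -1.4]
finger_gap: 0.0231
j [-0.6193  0.5354  0.7439  2.1784 -0.6123  0.6448 -0.4964] F [-0.2642 -0.3198 -1.4232] az 0.5126470334712395
rack mm -205.53059307209347 -112.14468783579132 64.39548390870986
```

View pics/w6.png

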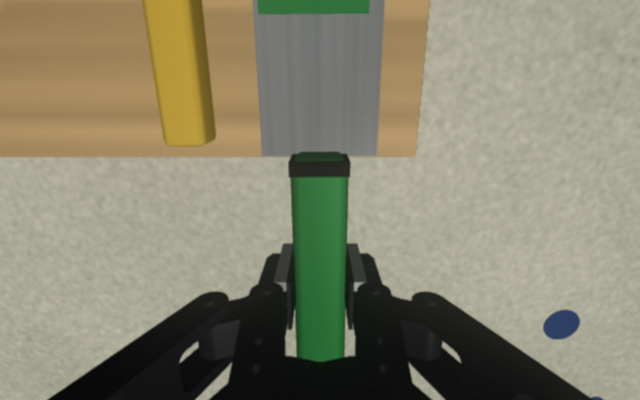

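Green is held straight and lined up with lane −112.5 (blade edges at columns 262 and 378, yellow beside it at column 180). Inserting.

```bash
python3 -m jog '[[[0,0,0,0,0,15,0],[0,0,0,0,0,20,0],[0,0,0,0,0,10,0],[0,0,0,0,0,2,0],[0,0,0,0,0,0,0],[0,0,0,0,0,0,0],[0,0,0,0,0,0,0],[0,0,0,0,0,0,0]]]'
python3 -m jog '[[[0,0,0,12,0,0,0],[0,0,0,12,0,0,0],[0,0,0,12,0,0,0],[0,0,0,12,0,0,0],[0,0,0,12,0,0,0],[0,0,0,12,0,0,0],[0,0,0,12,0,0,0],[0,0,0,0,0,0,0]]]'
python3 st.py
python3 -m jog '[[[0,0,0,6,0,1,0],[0,0,0,6,0,1,0],[0,0,0,4,0,0,0],[0,0,0,1,0,0,0],[0,0,0,1,0,0,0],[0,0,0,1,0,0,0],[0,0,0,0,0,0,0],[0,0,0,0,0,0,0]]]'
python3 st.py
```

```text
clock: 31.8
tcp_pos: [0.4734, -0.0248, 0.0179]
tool_rot: [0.0, 0.967, 0.254, 0.001]
ft_force: [0.3, -0.6, -1.2]
finger_gap: 0.0226
clock: 32.6
tcp_pos: [0.5479, 0.0175, 0.0174]
tool_rot: [0.0, 0.967, 0.255, 0.001]
ft_force: [-0.1, -0.5, -0.5]
finger_gap: 0.0227
j [-0.5966  0.7067  0.6559  2.0108 -0.7024  0.6596 -0.5342] F [-0.1007 -0.5099 -0.5487] az 0.5147610758613129
rack mm -119.41153211288089 -111.98554143779845 17.40904643936542
clock: 33.4
tcp_pos: [0.5626, 0.0256, 0.0154]
tool_rot: [-0.0, 0.967, 0.253, -0.0]
ft_force: [0.1, -0.5, -0.9]
finger_gap: 0.0227
j [-0.602   0.7288  0.6561  1.9733 -0.7027  0.6798 -0.5565] F [ 0.0703 -0.4623 -0.8752] az 0.51257459371629
rack mm -102.67973826650156 -112.19267376725773 15.448360541615202
```

```bash
python3 -m jog '[[[0,0,0,2,0,0,0],[0,0,0,1,0,0,0],[0,0,0,1,0,0,0],[0,0,0,1,0,0,0],[0,0,0,1,0,0,0],[0,0,0,1,0,0,0],[0,0,0,0,0,0,0],[0,0,0,0,0,0,0]]]'
python3 st.py
```

```text
clock: 34.2
tcp_pos: [0.5665, 0.028, 0.0149]
tool_rot: [-0.0, 0.967, 0.253, -0.002]
ft_force: [-5.9, -2.1, 1.4]
finger_gap: 0.0225
j [-0.6046  0.7367  0.6578  1.9603 -0.7003  0.6908 -0.5657] F [-5.8665 -2.1015  1.4262] az 0.511845050500482
rack mm -98.07181363663248 -111.96091727619336 14.928183448881953
```

```bash
python3 -m jog '[[[0,0,0,-1,0,0,0],[0,0,0,-1,0,0,0],[0,0,0,0,0,0,45],[0,0,0,0,0,0,45],[0,0,0,0,0,0,45],[0,0,0,0,0,-10,45],[0,0,0,0,0,-30,45],[0,0,0,0,0,-50,45]]]'
python3 -m jog '[[[0,0,0,-30,-10,-40,45],[0,0,0,-30,-15,-40,45],[0,0,0,0,-15,-20,60],[0,0,0,0,0,-20,60],[0,0,0,0,0,0,60],[0,0,0,0,0,0,60],[0,0,0,0,0,0,60],[0,0,0,0,0,0,60]]]'
python3 - <<'E'
from find import *
import st
m,p,d=snap("wrist","w7");scraper(m,p,"yellow",None,(0,0,640,330));scraper(m,p,"green",None,(0,0,640,330))
for y in(-.1125,-.0375):print("home",st.O-.1*st.ex+y*st.ey)
E
```

```text
clock: 35.0
tcp_pos: [0.5653, 0.028, 0.1048]
tool_rot: [0.0, 0.967, 0.254, -0.003]
ft_force: [0.6, 0.2, 0.5]
finger_gap: 0.0451
clock: 35.8
tcp_pos: [0.4967, 0.0333, 0.2222]
tool_rot: [0.0, 0.967, 0.253, -0.001]
ft_force: [-0.3, -0.5, -0.0]
finger_gap: 0.0602
j [-0.9567  0.3102  0.9911  2.0226 -0.3134  0.9702 -0.8653] F [-0.3498 -0.462  -0.0196] az 0.5121256698546663
rack mm -156.2587580621395 -73.09175791315674 222.17179466658544
yellow blob (array([0.5254, 0.0914]), np.float32(0.106806144), np.float32(0.026227865), np.float32(0.51871693))
green blob (array([0.5635, 0.0247]), np.float32(0.10359792), np.float32(0.021322606), np.float32(0.5178062))
home [0.5651 0.0266]
home [0.5283 0.0919]
```

View pics/w7.png

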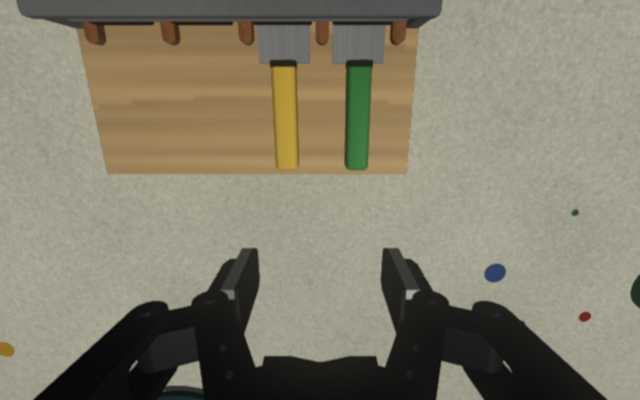

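Both scrapers are home, against their expected positions within about 3 mm (mostly the handle-height plane). Next, screwing the knob down: the T-bar axis should be at azimuth −0.314.

```bash
python3 -m jog '[[[0,0,0.103,0,0,0,60],[0,0,0.103,0,0,0,60],[0,0,0.103,0,0,0,60],[0,0,0.103,0,0,0,60],[0,0,0.103,0,0,0,60],[0,0,0.103,0,0,0,60],[0,0,0.103,0,0,0,60],[0,0,0.103,0,0,0,60]]]' >/dev/null
python3 -m jog '[[[0,0,0,8,-22,0,60],[0,0,0,8,-22,0,60],[0,0,0,8,-23,0,60],[0,0,0,9,-23,0,60],[0,0,0,9,-23,0,60],[0,0,0,9,-23,0,60],[0,0,0,8,-23,0,60],[0,0,0,8,-22,0,60]]]'
python3 -m jog '[[[0,0,0,0,0,10,60],[0,0,0,0,0,10,60],[0,0,0,0,0,10,60],[0,0,0,0,0,10,60],[0,0,0,0,0,0,60],[0,0,0,0,0,0,60],[0,0,0,0,0,0,60],[0,0,0,0,0,0,60]]]'
python3 - <<'E'
from find import *
import st
print("off",st.M.T@(np.array([.6175,.185,.0906])-st.s["tcp_pos"])*1000)
m,p,d=snap("side","s2")
cv2.imwrite("pics/s2c.png",cv2.resize(p[130:250,220:380,::-1],None,fx=4,fy=4))
E
```

```text
clock: 37.45
tcp_pos: [0.6168, 0.186, 0.2218]
tool_rot: [0.001, 0.988, -0.155, -0.001]
ft_force: [-0.1, 0.2, 0.2]
finger_gap: 0.0599
clock: 38.25
tcp_pos: [0.6167, 0.1855, 0.1836]
tool_rot: [-0.0, 0.988, -0.155, 0.0]
ft_force: [0.5, 0.5, 0.4]
finger_gap: 0.0601
j [-1.0157  0.6969  1.0042  1.7077 -0.6506  1.1077 -1.6925] F [0.5065 0.5069 0.3514] az -0.31134707238285464
rack mm 22.95255656794282 0.5950617922732183 183.59505029241615
off [ 0.833   0.2901 92.9955]
```

View pics/s2c.png

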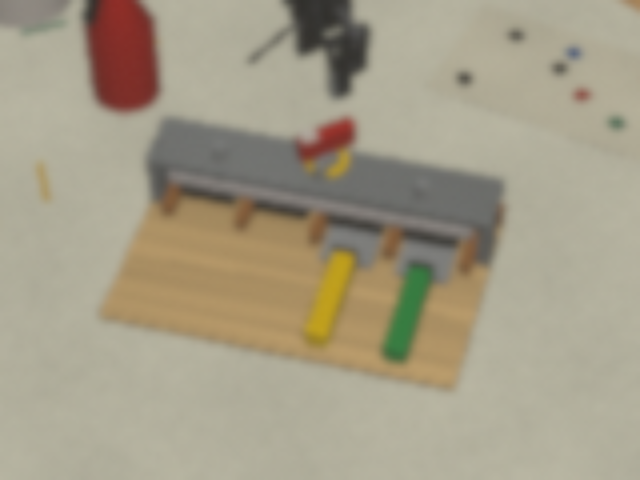

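The side view shows both blades under the raised bar and the gripper above the knob. Descending, gripping, then turning anticlockwise.

```bash
python3 -m jog '[[[0,0,0,0,0,20,60],[0,0,0,0,0,25,60],[0,0,0,0,0,25,60],[0,0,0,0,0,15,60],[0,0,0,0,0,8,60],[0,0,0,0,0,0,60],[0,0,0,0,0,0,60],[0,0,0,0,0,0,0]]]'
python3 -m jog '[[[0,0,0,0,0,0,0],[0,0,0,0,0,0,0],[0,0,0,0,0,0,0],[0,0,0,0,0,0,0],[0,0,0,0,0,0,0],[0,0,0,0,0,0,0],[0,0,0,0,0,0,0],[0,0,0,0,0,0,0]]]'
python3 -m jog '[[[0,0,-0.12,0,0,0,0],[0,0,-0.12,0,0,0,0],[0,0,-0.12,0,0,0,0],[0,0,-0.12,0,0,0,0],[0,0,-0.12,0,0,0,0],[0,0,-0.12,0,0,0,0],[0,0,-0.12,0,0,0,0],[0,0,-0.12,0,0,0,0]]]'
python3 - <<'E'
import st;print(st.s["wrist_torque"])
E
```

```text
clock: 39.1
tcp_pos: [0.6172, 0.1856, 0.0912]
tool_rot: [-0.0, 0.988, -0.155, 0.001]
ft_force: [-0.1, -0.1, 0.1]
finger_gap: 0.0467
clock: 39.9
tcp_pos: [0.6167, 0.1856, 0.0907]
tool_rot: [-0.0, 0.988, -0.155, 0.0]
ft_force: [-1.4, -0.3, 5.9]
finger_gap: 0.0152
clock: 40.7
tcp_pos: [0.6169, 0.1845, 0.0907]
tool_rot: [0.0, 0.947, 0.32, 0.0]
ft_force: [-1.0, -2.5, 3.9]
finger_gap: 0.0155
j [-0.8223  0.7092  0.6842  1.7512 -0.56    0.8848 -0.8092] F [-0.9649 -2.4841  3.9472] az 0.6521085035031955
rack mm 22.6028281855064 -0.33668763818871655 90.71082326105986
[-0.4284  0.2281 -0.2028]
```

```bash
python3 -m jog '[[[0,0,-0.12,0,0,0,0],[0,0,-0.12,0,0,0,0],[0,0,-0.12,0,0,0,0],[0,0,-0.12,0,0,0,0],[0,0,-0.12,0,0,0,0],[0,0,-0.12,0,0,0,0],[0,0,-0.12,0,0,0,0],[0,0,-0.12,0,0,0,0]]]'
python3 -m jog '[[[0,0,-0.12,0,0,0,0],[0,0,-0.12,0,0,0,0],[0,0,-0.12,0,0,0,0],[0,0,-0.12,0,0,0,0],[0,0,-0.12,0,0,0,0],[0,0,-0.12,0,0,0,0],[0,0,-0.12,0,0,0,0],[0,0,-0.12,0,0,0,0]]]'
python3 - <<'E'
import st;print(st.s["wrist_torque"])
E
python3 -m jog '[[[0,0,-0.05,0,0,0,0],[0,0,-0.05,0,0,0,0],[0,0,-0.05,0,0,0,0],[0,0,-0.05,0,0,0,0],[0,0,-0.05,0,0,0,0],[0,0,-0.05,0,0,0,0],[0,0,-0.05,0,0,0,0],[0,0,0,0,0,0,0]]]'
python3 - <<'E'
import st;print(st.s["wrist_torque"])
E
```

```text
clock: 41.5
tcp_pos: [0.6179, 0.184, 0.0907]
tool_rot: [0.001, 0.693, 0.721, 0.001]
ft_force: [1.2, -2.4, 3.0]
finger_gap: 0.0151
clock: 42.3
tcp_pos: [0.6188, 0.1845, 0.0907]
tool_rot: [0.002, 0.281, 0.96, 0.001]
ft_force: [4.4, -0.7, -0.4]
finger_gap: 0.0152
j [-0.4915  0.622   0.2055  1.7263 -0.1635  0.8054  0.7904] F [ 4.4389 -0.699  -0.3784] az 2.571604313617816
rack mm 24.30495516915841 -1.2552466962105617 90.71984837272738
[-0.2529 -0.7754 -0.1131]
clock: 43.1
tcp_pos: [0.619, 0.1849, 0.0907]
tool_rot: [0.003, 0.111, 0.994, 0.001]
ft_force: [4.6, -0.6, 0.1]
finger_gap: 0.015
j [-0.4285  0.6183  0.1181  1.7212 -0.0935  0.8023  1.0804] F [ 4.6415 -0.6116  0.1138] az 2.918615399416356
rack mm 24.656125323019054 -1.0172828693259557 90.73015396333575
[-0.1078 -0.947   0.1722]
```

```bash
python3 -m jog '[[[0,0,-0.04,0,0,0,0],[0,0,-0.04,0,0,0,0],[0,0,-0.03,0,0,0,0],[0,0,0,0,0,0,0],[0,0,0,0,0,0,0],[0,0,0,0,0,0,0],[0,0,0,0,0,0,0],[0,0,0,0,0,0,0]]]'
python3 - <<'E'
import st;print(st.s["wrist_torque"])
E
python3 -m jog '[[[0,0,-0.04,0,0,0,0],[0,0,-0.04,0,0,0,0],[0,0,-0.04,0,0,0,0],[0,0,0,0,0,0,0],[0,0,0,0,0,0,0],[0,0,0,0,0,0,0],[0,0,0,0,0,0,0],[0,0,0,0,0,0,0]]]'
python3 - <<'E'
import st;print(st.s["wrist_torque"])
E
```

```text
clock: 43.9
tcp_pos: [0.619, 0.1851, 0.0907]
tool_rot: [0.003, 0.057, 0.998, 0.0]
ft_force: [4.9, -0.3, -0.5]
finger_gap: 0.0148
j [-0.4092  0.6178  0.0911  1.7197 -0.0715  0.802   1.1717] F [ 4.8803 -0.2669 -0.5116] az 3.027905338671327
rack mm 24.760675439942233 -0.8960398459650769 90.74619812114679
[-0.0855 -0.9686  0.0607]
clock: 44.7
tcp_pos: [0.619, 0.1852, 0.0907]
tool_rot: [0.003, -0.003, 1.0, 0.0]
ft_force: [5.6, 0.2, 0.0]
finger_gap: 0.0151
j [-0.3874  0.6177  0.0612  1.718  -0.048   0.802   1.2718] F [5.6427 0.2486 0.0181] az -3.1363114898849656
rack mm 24.819648777654077 -0.7871581094015563 90.72456901548986
[ 0.0122 -0.9228 -0.1993]
```

```bash
python3 -m jog '[[[0,0,-0.03,0,0,0,0],[0,0,-0.03,0,0,0,0],[0,0,-0.02,0,0,0,0],[0,0,0,0,0,0,0],[0,0,0,0,0,0,0],[0,0,0,0,0,0,0],[0,0,0,0,0,0,0],[0,0,0,0,0,0,0]]]'
python3 - <<'E'
import st;print(st.s["wrist_torque"])
E
python3 -m jog '[[[0,0,-0.03,0,0,0,0],[0,0,-0.03,0,0,0,0],[0,0,-0.02,0,0,0,0],[0,0,0,0,0,0,0],[0,0,0,0,0,0,0],[0,0,0,0,0,0,0],[0,0,0,0,0,0,0],[0,0,0,0,0,0,0]]]'
python3 - <<'E'
import st;print(st.s["wrist_torque"])
E
```

```text
clock: 45.5
tcp_pos: [0.619, 0.1853, 0.0907]
tool_rot: [0.003, -0.042, 0.999, 0.001]
ft_force: [5.4, 1.1, -0.3]
finger_gap: 0.0152
j [-0.3729  0.6178  0.0413  1.7168 -0.0327  0.8022  1.338 ] F [ 5.4073  1.09   -0.3033] az -3.0578164103907826
rack mm 24.884847284466915 -0.7211918253990733 90.74701864955618
[ 0.0785 -0.9964 -0.5717]
clock: 46.3
tcp_pos: [0.619, 0.1854, 0.0907]
tool_rot: [0.003, -0.081, 0.997, 0.001]
ft_force: [5.3, 0.6, 0.4]
finger_gap: 0.0152
j [-0.3583  0.6181  0.0215  1.7157 -0.0173  0.8025  1.4046] F [5.3007 0.5849 0.3813] az -2.978890845326171
rack mm 24.901304916077997 -0.6442611571829641 90.71735153247572
[ 0.154  -0.9679 -0.8896]
```

Torque rose from −0.2 to −0.89 N m, so the blades are pinched. Releasing, rising and checking.

```bash
python3 -m jog '[[[0,0,0,0,0,0,50],[0,0,0,0,0,0,50],[0,0,0,0,0,0,60],[0,0,0,0,0,-5,60],[0,0,0,0,0,-25,60],[0,0,0,0,0,-40,60],[0,0,0,0,0,-40,60],[0,0,0,0,0,-40,60]]]'
python3 -m jog '[[[0,0,0,40,0,0,60],[0,0,0,45,0,0,60],[0,0,0,45,0,0,60],[0,0,0,40,0,-20,60],[0,0,0,0,0,-20,60],[0,0,0,0,0,0,60],[0,0,0,0,0,0,60],[0,0,0,0,0,0,60]]]'
python3 - <<'E'
from find import *
import st
m,p,d=snap("wrist","w8");scraper(m,p,"yellow",None,(0,0,640,330));scraper(m,p,"green",None,(0,0,640,330))
k=mask(p,(0,120,60),(8,255,255),(150,0,500,280))|mask(p,(170,120,60),(180,255,255),(150,0,500,280))
r=rect(m,k,.12);print("tbar",r,"knob angle",.513-r[3])
m,p,d=snap("side","s3");cv2.imwrite("pics/s3c.png",cv2.resize(p[130:250,220:380,::-1],None,fx=4,fy=4))
E
```

```text
clock: 47.1
tcp_pos: [0.6161, 0.1854, 0.2418]
tool_rot: [-0.0, -0.084, 0.997, 0.0]
ft_force: [1.5, 1.0, -0.0]
finger_gap: 0.0601
clock: 47.9
tcp_pos: [0.4488, 0.1571, 0.2792]
tool_rot: [-0.001, -0.083, 0.997, -0.0]
ft_force: [0.1, -1.0, -0.4]
finger_gap: 0.0599
j [-0.4031  0.1201 -0.0043  1.9604  0.0006  1.0624  1.33  ] F [ 0.0833 -1.0269 -0.4268] az -2.974699957037637
rack mm -137.31196659019884 58.25161613337846 279.1840903595373
yellow blob (array([0.661 , 0.1742]), np.float32(0.039326265), np.float32(0.015609947), np.float32(0.025987621))
yellow blob (array([0.6481, 0.2057]), np.float32(0.04902955), np.float32(0.017777381), np.float32(0.5297317))
yellow blob (array([0.4461, 0.4081]), np.float32(0.05011669), np.float32(0.0043311296), np.float32(1.0163829))
yellow blob (array([0.5285, 0.0915]), np.float32(0.10998093), np.float32(0.029628119), np.float32(0.51705205))
yellow blob (array([0.3706, 0.4061]), np.float32(0.02139742), np.float32(0.021284534), np.float32(-0.5245059))
green blob (array([0.5677, 0.0233]), np.float32(0.10674857), np.float32(0.021340845), np.float32(0.5085397))
green blob (array([0.3755, 0.4413]), np.float32(0.021741228), np.float32(0.020900348), np.float32(0.37867346))
tbar (array([0.5207, 0.3581]), np.float32(0.018772779), np.float32(0.013574853), np.float32(-1.4047139)) knob angle 1.9177139
```

View pics/w8.png

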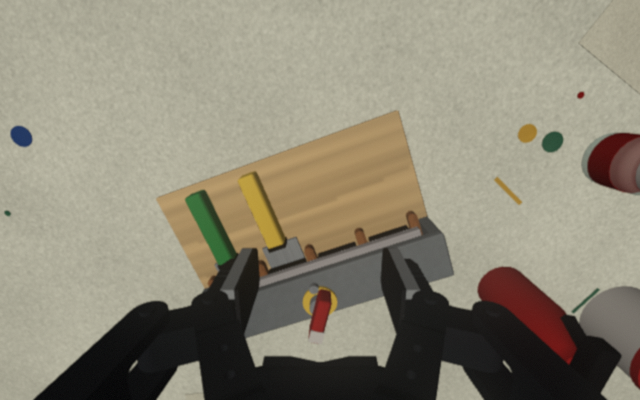

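View pics/s3c.png

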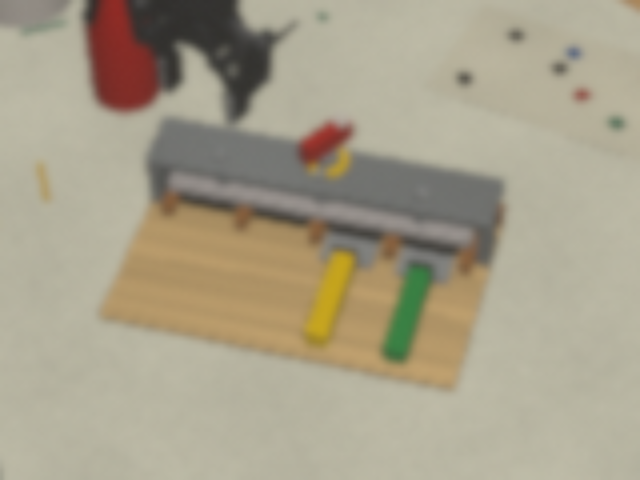

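The bar is clearly down on both blades. The colour mask took the bottle instead of the T-bar at (321,316), so I'll re-measure that alone.

```bash
python3 - <<'E'
from h import *
p=cv2.imread("pics/w8.png")[:,:,::-1];m=robot.camera_model("wrist");b=(300,285,345,350)
k=mask(p,(0,110,60),(8,255,255),b)|mask(p,(170,110,60),(180,255,255),b)
r=rect(m,k,.12);print(r,"knob",.513-r[3]);print(robot.sense()["finger_gap"])
E
```

```text
(array([0.5986, 0.1831]), np.float32(0.054884993), np.float32(0.016715167), np.float32(-0.03399931)) knob 0.54699934
0.06008016526497196
```

```bash
python3 - <<'E'
from cell import robot
print(robot.job_done())
E
```

```text
the job is handed in; nothing more can be done
None
```

I handed the job in at about 48 s on the robot's clock. It reports no verdict, so I can't confirm it passed.

**What I did:** I turned the knob clockwise by about 3.8 rad, to roughly 3.97 rad. Only the yellow and green scrapers were on the table. I slid each one flat into its own lane until it met the back stop: yellow at y = −37.5 mm and green at y = −112.5 mm. I then turned the knob anticlockwise until the wrist torque reached about 0.9 N m, let go and moved the arm clear.

**Last checks:**
- **Scrapers:** both lie within about 4 mm of their home positions and within 0.01 rad of the lane direction.
- **Clamp bar:** the side picture shows it down on both blades. I could not measure the force on each blade; I only have the knob torque to go by.
- **Bystanders:** the gripper stayed clear of the jar, spray bottle and brush pot throughout. I did not re-measure their positions at the end.

**Disagreement:** the final knob angle reads about 0.35 rad from the tool's rotation and about 0.55 rad from the camera. Both are below the 0.75 limit. The gap is probably some twist in the grip plus the slanted view of the T-bar. My first camera reading of the knob (1.92 rad) had picked up the red bottle instead, so I re-measured with only the knob in view.

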